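Refit the missing shelf bracket of the counter rack

TASK

Put the loose shelf bracket back on the bare upright of the small counter rack, in its top slots like the bracket on the other upright. Feel for the slots, press the hook tabs in against the spring lock until the bracket's back is flat on the post, then push it down until it is fully home and the lock has sprung out over the tabs, and let go. The sheet metal is thin: a finger's push is enough, so never force it, and leave the kitchen things around it undisturbed.

Things in the scene. Friction and masses are not known exactly. Their poses are not given: they have to be found in the camera images.
- bracket: Loose bracket of white sheet steel (upside-down U, 350 g), standing on the counter. Origin: middle of its back's lower edge. It runs along its -x for 150 mm; z up; flat back = plane x=0. 26 mm wide (two cheeks, y 9 to 13 mm either side), 80 mm tall. Underside flat for 85 mm, then rising to 50 mm at the front end, where a 7 mm lip stands on top. Mass centre 65 mm before the back, 43 mm up.
- tabs_upper (a point): Middle between the two upper hook tabs of the loose bracket (on its back, 65 mm above its origin; same axes). Each cheek has two tabs, sticking out 11 mm behind the back (+x), 4 mm thick, 18 mm tall: 52 to 70 and 12 to 30 mm above the bracket's origin. Necks are the top 10 mm; below them the hooks hang 8 mm, with a gap of 5 mm (7 at the tip) to the back, for the post's 4 mm front.
- foot_open: Foot of the bare upright (left or right of the rack). Origin on the counter below the middle of the upright's front face; x points from the face backwards into the post, z up. The upright is a white channel 50 mm wide, 26 deep, open behind, flat front at x=0, 4 mm thick, top about 212 mm up. Its levelling screw sets it, slots and all, up to 10 mm higher or lower than stated: not measured.
- slots_nominal (a point): On the bare upright's front face, 170 mm above its foot's origin (foot axes): nominal lower edge of the top row of slots; the true one lies up to 10 mm above or below, to be found by feel. Two columns of slots, y = -11 and +11 mm, each slot 9 mm wide, 22 mm tall; rows 40 mm apart, lower edges nominally at 50, 90, 130, 170 mm. The bracket's tabs go into the rows at 130 and 170.
- seat_nominal (a point): Where the bracket's origin sits when home, nominally: 110 mm above the foot's origin on the front face (true height up to 10 mm off, like the slots), bracket's x along the foot's x, the necks resting on the slots' lower edges. To enter the slots the bracket must be 8 to 12 mm higher than its home height, then pressed flat, then pushed down about 10 mm.
- clip (a joint): Spring lock of the bare upright: nose bar on a leaf spring behind the upper half of the top slots, moves back (+x), 0 m at rest, 0.008 m at most. The nose is 6.5 mm behind the front face: tabs in the slots meet it when the bracket's back is still 4.5 mm off the post; pressing flat takes 5 to 8 N and reads 0.0045 m. It returns to 0, over the upper tabs' tops, once the bracket is fully down.
- foot_fitted: Foot of the other upright, a like one 240 mm beside it on the same plinth, with its bracket already fitted in the top slots (bracket 150 mm long towards the robot, its top 190 mm above the counter). Origin and axes as for the bare one.
- mug: White cup, 72 mm across, 80 mm tall, between the brackets of the rack, origin under its centre.
- bowl: Glass bowl, 124 mm across, 60 mm tall, origin under its centre.
- tub: Red lidded tub, 110 mm across, 100 mm tall, origin under its centre.
- jar: Small amber jar, 56 mm across, 85 mm tall, origin under its centre.
- spoon: Steel spoon lying on the counter, origin under its middle.
- mould: Red six-cup mould, 180 x 240 mm, 27 mm tall, origin under its centre.
There are look-alikes about, which are no part of the job. What is meant by the bracket is not black, and is the smaller of those in its own colour.

How it is judged:
On the way:
1. the tabs are in the top slots and have pressed the spring lock back (value of joint clip above 0.003 m and x of bracket in the frame of foot_open above -0.004 m and z of bracket in the frame of foot_open above 0.102 m), for 0.05 s.
At the end, for the whole second after the job is handed in: The bracket hangs at rest in the bare upright's two top rows of slots: its back within 3 mm of the post's face and 4 mm of its middle, its origin 97 to 124 mm above the foot's origin, within 0.06 rad of level and 0.10 rad of square, and the spring lock fully out over the tabs (under 0.5 mm) (value of joint clip below 0.0005 m and x of bracket in the frame of foot_open between -0.003 and 0.003 m and y of bracket in the frame of foot_open between -0.004 and 0.004 m and z of bracket in the frame of foot_open between 0.097 and 0.124 m and angle between the z axis of bracket and the z axis of foot_open, either way round below 0.06 rad and angle between the x axis of bracket and the x axis of foot_open, either way round below 0.1 rad and linear speed of bracket below 0.01 m/s); the robot touches nothing.
It fails at once if the bracket is forced against the upright with more than 40 N (contact force between bracket and foot_open above 40 N and contact force between the fingers and bracket above 5 N).
It fails at once if the rack is struck by the robot with more than 10 N (contact force between the arm and foot_fitted above 10 N or contact force between the arm and foot_open above 10 N).
It fails at once if the bracket is knocked against the fitted upright with more than 10 N (contact force between bracket and foot_fitted above 10 N).
It fails at once if a kitchen thing is moved more than 15 mm (distance of any of mug, bowl, tub, jar, spoon, mould from where it was at the start of the episode above 0.015 m).
It also fails if it takes over 61 s, if anything falls off the work surface, if the arm or the gripper's body presses on something with over 40 N, if the wrist force passes 120 N, or if a joint passes its speed limit or range.

ROBOT

A 6-joint arm with a two-finger parallel gripper is mounted at the origin on the work surface. World frame = base frame: x ahead of the robot, y to its left, z up, the work surface at z = 0. Lengths are in m, angles in rad, forces in N, time in s.
With the tool pointing down it reaches from about 0.225 to 0.875 m from the base axis. Payload 3.4 kg.
Tool frame: the origin (TCP) lies between the finger pads; the fingertips stand 8 mm ahead of it and the grasp point (between the pads) lies 11 mm behind it; z points along the fingers, y is the line along which they close (so a half turn about z gives the same grasp; the last joint's range is limited). The gripper opens to 85 mm and grips with 20 to 120 N. Pads are 22 mm wide; open, the fingers measure 114 mm over their backs; the gripper's body (76 mm by 85 mm) begins 54 mm behind the grasp point. The pads swing forward as they close: fully open they stand 13 mm farther back than shut.
Start: joints at [1.077, 0.276, 1.505, -0, 1.361, -0.121], TCP at [0.209, 0.536, 0.239] pointing down, gripper open.
Joint ranges: [-2.89, 2.89], [-0.75, 2.08], [0.22, 2.7], [-1.18, 4.32], [0.11, 2.71], [-2.7, 2.7]. Speed limits (rad/s): [2.57, 2.57, 3.14, 3.14, 3.14, 3.14].

INTERFACE

Orientations are given as a unit quaternion [w, x, y, z].
In Python, from rig import manip gives the robot as it stands.
- The arm moves only by the tool move_arm, never from a script. Its argument "deltas" is a list that holds one entry, the list of rows, each a list of 5 numbers: the shift along the tool's x, y, z normalised to -1 to 1, where 1 is 80 cm, then the turn about the tool's z normalised to -1 to 1, where 1 is 120 degrees, then the closure, from -1 (fully open) to 1 (shut). In form: [[[tx, ty, tz, twist, grip], ...]]. A call has 1 to 12 rows; each row is the pose to reach, as a shift and turn from the pose commanded when the call began, along the tool's axes at that moment; what a row does not reach only later rows make up. A row lasts 1/10 s, in which the tool goes at most 50 mm and 8.59 degrees, less where a joint would pass 70% of its speed; a pose out of reach is approached as far as the arm can. A call with a number of a shift or a turn outside -1 to 1 is refused whole. A call with a gripper value outside its range is refused whole. The fingers move at their own pace and stop on an object; "squeeze" is the grip in N (left out, the last holds). Time passes only in rows, so rows that repeat a pose let the fingers close. It gives the time, the measured TCP pose, the force, the opening and the grip force at its end, in the units of the state.
- manip.get_state(): the state, without advancing time (a new reading comes with each control period).
- manip.get_image(name): name is "scene" or "side" or "wrist"; returns the picture (480x640x3 uint8, red, green, blue); there is no depth.
- manip.camera_params(name): a dict with "fx", "fy", "cx", "cy" (pixels), "R" (3x3) and "t" (3): a world point X has camera coordinates R X + t; the wrist camera has in their place "tool_from_camera" (4x4, takes a point from camera to tool coordinates, whose origin is the TCP and whose axes are the flange's). Camera axes: x right, y down, z forward; pixel columns grow to the right and rows downward; lengths in m; the calibration is good to about 2 mm. A picture is of the moment at which its call begins: read the wrist's pose just before it. camera_params takes no time and is no camera call.
- manip.sign_off(): hands the job in; it is judged then, once.
The state is a dict: "clock": time; "qpos": joint angles; "qd": joint speeds; "effort": joint torques, N m; "position": TCP position; "ee_rot": TCP orientation; "contact_force": force on the tool from outside, world axes, zero at the start; "moment": the same for the moment, N m; "width": finger opening in m; "gripper_force": force on a finger pad.
Only numpy, scipy, OpenCV 4.12 (cv2) and the standard library are available. Lean on these libraries where they do the work, as an engineer would, in place of code of your own. Each camera call takes 0.05 s, during which the arm holds its last target. There are 200 camera calls.

## Working session

There is one attempt and no reset: what is moved stays moved. The work goes in short steps, Python scripts to look and compute and a tool call to move; the robot and the scene stay as the last step left them, time stands still between calls to the robot, and variables do not carry over. Pictures are saved under pics/ and viewed, at most 10 in all, crops included, and the job is handed in when it is done.

Besides the shell and the picture viewer there is one more tool, called after "Call:" by a JSON object that holds its "op" and its "data", one argument or row to a line. move_arm: Moves the arm, as the interface text tells. Scaled input: -1 to 1 covers 80 cm each way for a shift and 120 degrees each way for a turn. Its arguments: {"type":"object","properties":{"deltas":{"type":"array","items":{"type":"array","items":{"type":"array","items":{"type":"number","minimum":-1,"maximum":1}}}},"squeeze":{"type":"number"}},"required":["deltas"]}

```bash
mkdir -p pics; cat > h.py <<'E'
from rig import manip
import cv2, numpy as np
def snap(n,f): 
    im=np.ascontiguousarray(manip.get_image(n)[:,:,::-1]); cv2.imwrite('pics/'+f,im); return im
def ray(n,u,v):
    c=manip.camera_params(n); d=np.array([(u-c['cx'])/c['fx'],(v-c['cy'])/c['fy'],1])
    R=np.array(c['R']);t=np.array(c['t']); return -R.T@t, R.T@d
def atz(n,u,v,z):
    o,d=ray(n,u,v); return o+d*(z-o[2])/d[2]
def proj(n,X):
    c=manip.camera_params(n); p=np.array(c['R'])@np.array(X)+np.array(c['t']); return [c['fx']*p[0]/p[2]+c['cx'],c['fy']*p[1]/p[2]+c['cy']]
E
python3 - <<'E'
from h import *
np.set_printoptions(precision=3,suppress=True)
for n in('scene','side'):
    snap(n,n+'.png'); c=manip.camera_params(n); print(c['fx'],np.array(c['R']),-np.array(c['R']).T@np.array(c['t']))
print(manip.camera_params('wrist')); print(manip.get_state())
E
```

```text
513.8357147311152 [[ 0.84   0.542  0.014]
 [ 0.397 -0.599 -0.695]
 [-0.368  0.59  -0.719]] [ 0.999 -0.587  1.044]
528.2803875401795 [[ 0.99  -0.137 -0.017]
 [-0.118 -0.771 -0.625]
 [ 0.072  0.621 -0.78 ]] [ 0.454 -0.637  1.096]
{'fx': 336.9486272529322, 'fy': 336.9486272529322, 'cx': 320.2396998355385, 'cy': 242.5185237235733, 'tool_from_camera': array([[-0.   , -0.952, -0.305,  0.078],
       [ 1.   , -0.   ,  0.   , -0.001],
       [-0.   , -0.305,  0.952, -0.135],
       [ 0.   ,  0.   ,  0.   ,  1.   ]])}
{'clock': 0.1, 'qpos': array([ 1.077,  0.277,  1.506, -0.   ,  1.361, -0.121]), 'qd': array([ 0.002, -0.002, -0.002, -0.   , -0.003,  0.001]), 'effort': array([  0.002, -41.77 , -24.641,  -0.   ,   0.006,  -0.   ]), 'position': array([0.209, 0.535, 0.239]), 'ee_rot': array([-0.   ,  0.185,  0.983, -0.001]), 'contact_force': array([-1.043,  0.447,  0.26 ]), 'moment': array([ 0.046,  0.01 , -0.068]), 'gripper_force': 0.0, 'width': 0.08536416828988724}
```

View pics/scene.png

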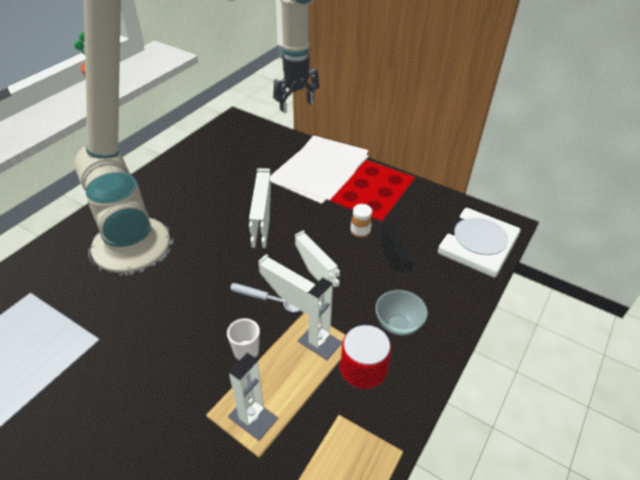

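View pics/side.png

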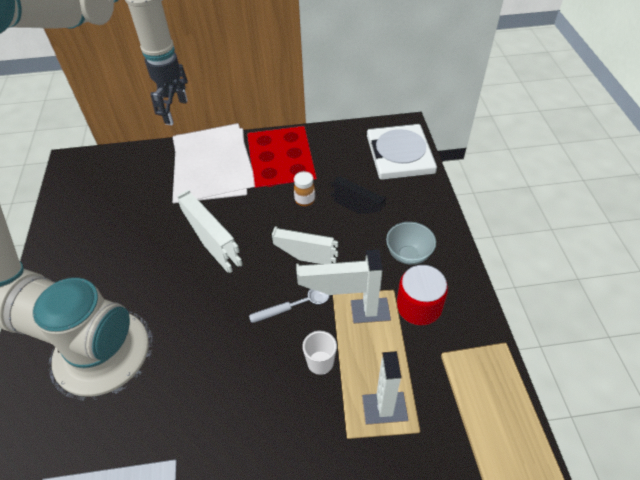

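The side picture shows these candidates: the long white bracket (209,230), the short white one (305,245), a black one (360,198), and the fitted one (335,278). The bare upright is at (388,388), with the mug at (320,352). I choose the short white one at (305,245) and check it in a close crop.

```bash
python3 - <<'E'
from h import *
a=cv2.imread('pics/side.png')[170:300,170:400]; b=cv2.imread('pics/side.png')[330:440,290:430]
a=cv2.resize(a,None,fx=3.4,fy=3.4,interpolation=cv2.INTER_CUBIC); 
cv2.imwrite('pics/c1.png',a)
b=cv2.resize(b,None,fx=5,fy=5,interpolation=cv2.INTER_CUBIC)
cv2.imwrite('pics/c2.png',b)
E
```

```text
(no output)
```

View pics/c1.png

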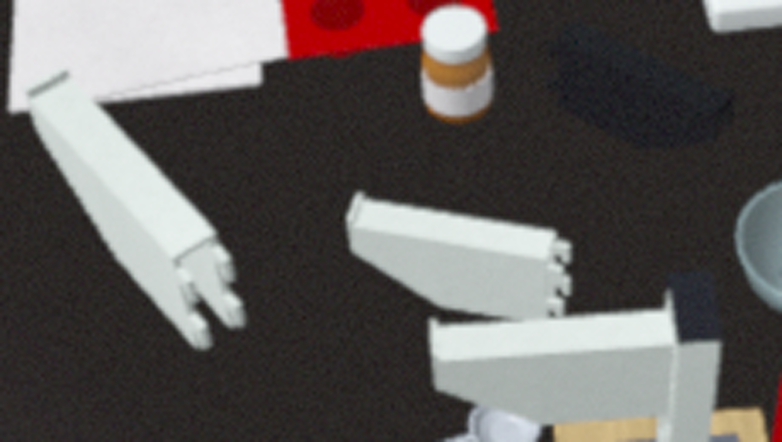

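View pics/c2.png

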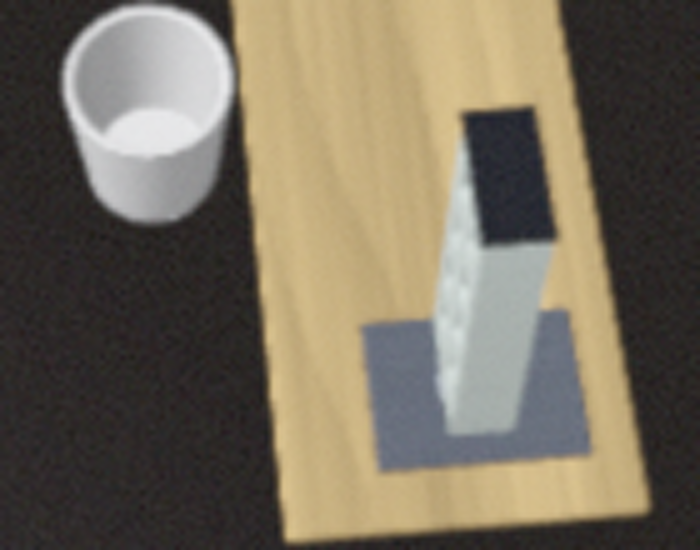

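The crop confirms the choice. The short bracket's top face runs from (362,200) to (555,245), with its tabs on the right. The bare upright's cap has corners (463,113), (535,107), (555,241) and (485,247) in the second crop. Next I turn these into positions.

```bash
python3 - <<'E'
from h import *
np.set_printoptions(precision=4,suppress=True)
print('bracket top')
for p in [(366,200),(352,226),(556,232),(552,258)]:
    print(atz('side',170+p[0]/3.4,170+p[1]/3.4,.08))
print('long top')
for p in [(70,75),(33,97),(215,240),(175,262)]: print(atz('side',170+p[0]/3.4,170+p[1]/3.4,.08))
print('fitted top')
for p in [(432,322),(436,358),(668,310),(676,345)]: print(atz('side',170+p[0]/3.4,170+p[1]/3.4,.19))
print('cap')
for z in(.202,.212,.222):
  print(np.array([atz('side',290+p[0]/5,330+p[1]/5,z) for p in [(463,113),(535,107),(555,241),(485,247)]]))
print('mug',atz('side',290+149/5,330+78/5,.08))
# plinth
for p in [(285,541),(650,512)]: print(atz('side',290+p[0]/5,330+p[1]/5,.018))
for p in [(335,294),(395,290)]: print(atz('side',*p,.018))
s=cv2.imread('pics/scene.png')[310:440,200:350]; cv2.imwrite('pics/c3.png',cv2.resize(s,None,fx=4.6,fy=4.6,interpolation=cv2.INTER_CUBIC))
E
```

```text
bracket top
[0.4363 0.2363 0.08  ]
[0.4241 0.2129 0.08  ]
[0.5712 0.1846 0.08  ]
[0.5648 0.1611 0.08  ]
long top
[0.2151 0.4012 0.08  ]
[0.1868 0.3814 0.08  ]
[0.3239 0.2148 0.08  ]
[0.2946 0.1986 0.08  ]
fitted top
[0.471  0.0354 0.19  ]
[0.4705 0.0076 0.19  ]
[0.6187 0.0225 0.19  ]
[ 0.6186 -0.0048  0.19  ]
cap
[[ 0.6067 -0.1988  0.202 ]
 [ 0.6337 -0.2003  0.202 ]
 [ 0.629  -0.2532  0.202 ]
 [ 0.6037 -0.2518  0.202 ]]
[[ 0.605  -0.2037  0.212 ]
 [ 0.6316 -0.2052  0.212 ]
 [ 0.627  -0.2575  0.212 ]
 [ 0.602  -0.2561  0.212 ]]
[[ 0.6033 -0.2086  0.222 ]
 [ 0.6296 -0.2101  0.222 ]
 [ 0.6251 -0.2618  0.222 ]
 [ 0.6004 -0.2604  0.222 ]]
mug [ 0.4987 -0.1035  0.08  ]
[ 0.5286 -0.2843  0.018 ]
[ 0.6767 -0.2939  0.018 ]
[0.5562 0.0614 0.018 ]
[0.7024 0.0512 0.018 ]
```

View pics/c3.png

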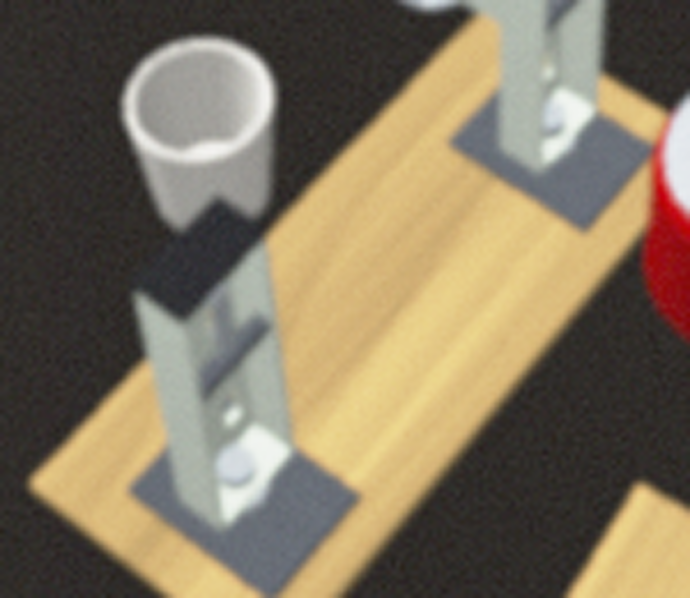

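Third crop: cap corners at (135,280), (220,198), (265,240) and (183,318). I triangulate these with the side view and move above the bracket at the same time.

```bash
python3 - <<'E'
from h import *
np.set_printoptions(precision=4,suppress=True)
S=[(463,113),(535,107),(555,241),(485,247)]; C=[(220,198),(265,240),(183,318),(135,280)]
for a,b in zip(S,C):
    o1,d1=ray('side',290+a[0]/5,330+a[1]/5); o2,d2=ray('scene',200+b[0]/4.6,310+b[1]/4.6)
    d1/=np.linalg.norm(d1);d2/=np.linalg.norm(d2)
    k=np.linalg.lstsq(np.c_[d1,-d2],o2-o1,rcond=None)[0]; p,q=o1+k[0]*d1,o2+k[1]*d2
    print((p+q)/2,np.linalg.norm(p-q))
E
```

```text
[ 0.6047 -0.2041  0.2139] 0.0009488915918479628
[ 0.6314 -0.2073  0.213 ] 0.002855136397657853
[ 0.6269 -0.2564  0.2133] 0.0029967236474831363
[ 0.6015 -0.2553  0.2157] 0.004384091450374977
```

Call:
{"op": "move_arm", "data": {
  "deltas": [
    [[-0.5,-0.26,0.11,0,-1],[-0.5,-0.26,0.11,0,-1],[-0.5,-0.26,0.11,0,-1],[-0.5,-0.26,0.11,0,-1],[-0.5,-0.26,0.11,0,-1],[-0.5,-0.26,0.11,0,-1],[-0.5,-0.26,0.11,0,-1],[-0.5,-0.26,0.11,0,-1],[-0.5,-0.26,0.11,0,-1],[-0.5,-0.26,0.11,0,-1],[-0.5,-0.26,0.11,0,-1],[-0.5,-0.26,0.11,0,-1]]
  ]
}}

```text
clock: 1.3
position: [0.5053, 0.1967, 0.1511]
ee_rot: [-0.001, 0.185, 0.983, 0.0]
contact_force: [0.3, -0.2, -0.3]
width: 0.0853
gripper_force: 0.0
```

```bash
python3 - <<'E'
from h import *
snap('wrist','w1.png')
E
```

```text
(no output)
```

View pics/w1.png

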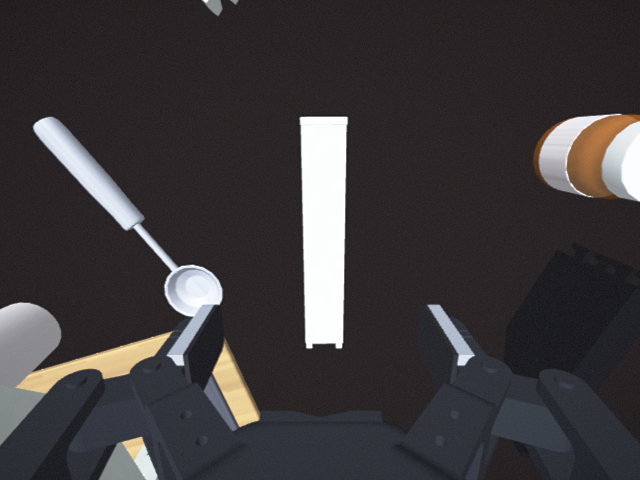

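The wrist view shows the bracket's top face: front edge around (324,124), back edge around (324.5,345) from 305 to 344. Its tabs point towards the gripper. Nothing obstructs the fingers.

```bash
cat >> h.py <<'E'
from scipy.spatial.transform import Rotation as Ro
def wr(u,v,z):
    c=manip.camera_params('wrist'); s=manip.get_state(); T=np.array(c['tool_from_camera'])
    q=s['ee_rot']; R=Ro.from_quat([q[1],q[2],q[3],q[0]]).as_matrix()
    d=R@T[:3,:3]@np.array([(u-c['cx'])/c['fx'],(v-c['cy'])/c['fy'],1]); o=np.array(s['position'])+R@T[:3,3]
    P=o+d*(z-o[2])/d[2]; return P, R.T@(P-np.array(s['position']))
E
python3 - <<'E'
from h import *
np.set_printoptions(precision=4,suppress=True)
for p in [(300.5,124),(347,124),(324,118),(305.5,345),(343.5,345)]: print(*wr(*p,.08 if p[1]!=118 else .087))
E
```

```text
[0.4225 0.2164 0.08  ] [ 0.084  -0.0121  0.0714]
[0.4322 0.2415 0.08  ] [0.084  0.0148 0.0714]
[0.4246 0.2301 0.087 ] [0.0869 0.0014 0.0644]
[0.5614 0.1632 0.08  ] [-0.0648 -0.0112  0.0713]
[0.5713 0.1884 0.08  ] [-0.0649  0.0159  0.0713]
```

Call:
{"op": "move_arm", "data": {
  "deltas": [
    [[0,0.002,0.06,0,-1],[0,0.002,0.12,0,-1],[0,0.002,0.12,0,-1],[0,0.002,0.12,0,-1],[0,0.002,0.12,0,1],[0,0.002,0.12,0,1],[0,0.002,0.12,0,1],[0,0.002,0.12,0,1],[0,0.002,0.12,0,1],[0,0.002,0.12,0,1],[0,0.002,0.12,0,1],[0,0.002,0.12,0,1]]
  ],
  "squeeze": 50
}}

```text
clock: 2.55
position: [0.5075, 0.1979, 0.0565]
ee_rot: [0.001, 0.185, 0.983, 0.001]
contact_force: [-0.7, 0.2, 6.7]
width: 0.0256
gripper_force: 49.4
```

Gripped at 25.6 mm, the bracket's width. Now I lift it clear of the rack and carry it over.

Call:
{"op": "move_arm", "data": {
  "deltas": [
    [[0,0,-0.03,0,1],[0,0,-0.08,0,1],[0,0,-0.14,0,1],[0,0,-0.2,0,1],[0,0,-0.26,0,1],[0,0,-0.32,0,1],[0,0,-0.32,0,1],[0,0,-0.32,0,1]]
  ]
}}

```text
clock: 3.35
position: [0.5067, 0.1974, 0.3116]
ee_rot: [0.0, 0.185, 0.983, 0.0]
contact_force: [0.1, 0.3, -5.0]
width: 0.0253
gripper_force: 50.6
```

Call:
{"op": "move_arm", "data": {
  "deltas": [
    [[-0.01,-0.04,0,-0.02,1],[-0.03,-0.1,0,-0.04,1],[-0.05,-0.16,0,-0.06,1],[-0.07,-0.22,0,-0.08,1],[-0.09,-0.28,0,-0.1,1],[-0.11,-0.34,0,-0.12,1],[-0.13,-0.4,0,-0.14,1],[-0.15,-0.46,0,-0.14,1],[-0.17,-0.52,0,-0.14,1],[-0.186,-0.57,0,-0.14,1],[-0.186,-0.59,0,-0.14,1],[-0.186,-0.59,0,-0.14,1]]
  ]
}}

```text
clock: 4.55
position: [0.4715, -0.2979, 0.3077]
ee_rot: [-0.003, 0.042, 0.999, 0.002]
contact_force: [0.3, -0.0, -3.5]
width: 0.0254
gripper_force: 50.9
```

Call:
{"op": "move_arm", "data": {
  "deltas": [
    [[0,0,0.04,0,1],[0,0,0.075,0,1],[0,0,0.075,0,1],[0,0,0.075,0,1]]
  ]
}}

```text
clock: 4.95
position: [0.4732, -0.2946, 0.2505]
ee_rot: [-0.001, 0.039, 0.999, 0.001]
contact_force: [0.3, -0.7, -3.1]
width: 0.0258
gripper_force: 50.8
```

```bash
python3 - <<'E'
from h import *
print(manip.get_state()['position'])
snap('wrist','w2.png')
E
```

```text
[ 0.47318992 -0.29456236  0.25047191]
```

View pics/w2.png

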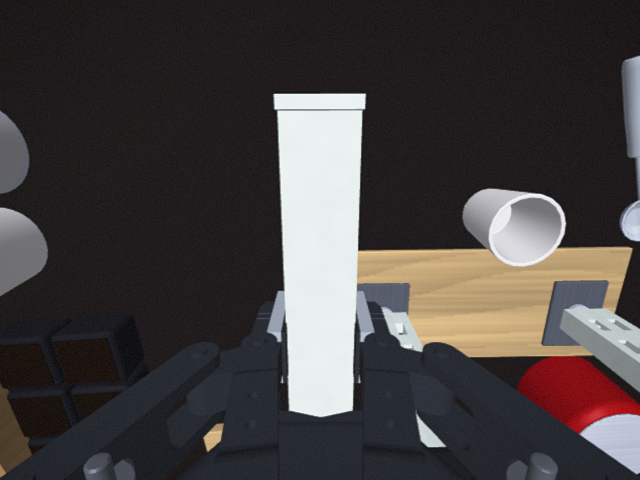

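The post is hidden behind the bracket and the fingers. I step to the free left side for one oblique look at the slots.

Call:
{"op": "move_arm", "data": {
  "deltas": [
    [[0.03,0.04,-0.03,0,1],[0.06,0.1,-0.063,0,1],[0.075,0.16,-0.063,0,1],[0.075,0.22,-0.063,0,1],[0.075,0.27,-0.063,0,1],[0.075,0.29,-0.063,0,1],[0.075,0.29,-0.063,0,1],[0.075,0.29,-0.063,0,1],[0.075,0.29,-0.063,0,1]]
  ]
}}

```text
clock: 5.9
position: [0.4325, -0.061, 0.3024]
ee_rot: [0.001, 0.04, 0.999, -0.001]
contact_force: [-1.1, -0.7, -3.8]
width: 0.0251
gripper_force: 51.2
```

```bash
python3 - <<'E'
from h import *
np.set_printoptions(precision=4,suppress=True)
c=manip.camera_params('wrist'); s=manip.get_state(); T=np.array(c['tool_from_camera']);q=s['ee_rot'];R=Ro.from_quat([q[1],q[2],q[3],q[0]]).as_matrix()
P=R@T[:3,:3];o=s['position']+R@T[:3,3]
def pj(X):
    x=P.T@(np.array(X)-o); return c['fx']*x[0]/x[2]+c['cx'],c['fy']*x[1]/x[2]+c['cy']
print(s['position'],q,pj([.603,-.205,.214]),pj([.601,-.255,.214]),pj([.602,-.23,.02]))
u,v=map(int,pj([.602,-.23,.15])); print(u,v)
im=snap('wrist','w3f.png'); x0=max(0,u-70);y0=min(max(0,v-60),330)
cv2.imwrite('pics/w3.png',cv2.resize(im[y0:y0+150,x0:x0+190],None,fx=4,fy=4,interpolation=cv2.INTER_CUBIC)); print(x0,y0)
E
```

```text
[ 0.4325 -0.061   0.3024] [ 0.0007  0.0401  0.9992 -0.0005] (np.float64(171.67101804850037), np.float64(448.4413305793754)) (np.float64(114.5918530872004), np.float64(450.16355108340895)) (np.float64(211.6963238551017), np.float64(327.42879509912336))
173 395
103 330
```

View pics/w3.png

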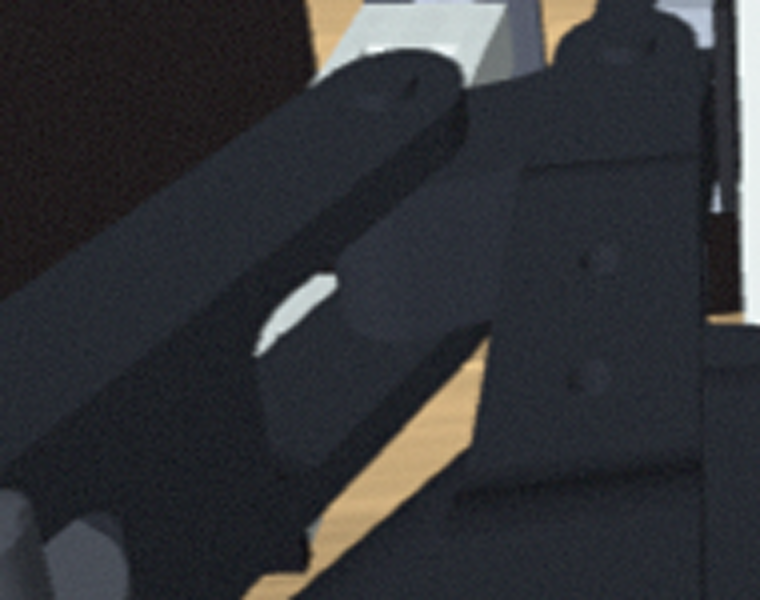

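The finger link covers the slots. A little further to the side clears it.

Call:
{"op": "move_arm", "data": {
  "deltas": [
    [[0,0.03,-0.022,0,1],[-0.03,0.08,-0.022,0,1],[-0.052,0.093,-0.022,0,1],[-0.052,0.093,-0.022,0,1],[-0.052,0.093,-0.022,0,1],[-0.052,0.093,-0.022,0,1]]
  ]
}}

```text
clock: 6.55
position: [0.4789, 0.0097, 0.319]
ee_rot: [-0.001, 0.041, 0.999, -0.0]
contact_force: [-0.4, 0.6, -3.2]
width: 0.0253
gripper_force: 51.6
```

```bash
python3 - <<'E'
from h import *
np.set_printoptions(precision=5,suppress=True)
c=manip.camera_params('wrist'); s=manip.get_state(); T=np.array(c['tool_from_camera']);q=s['ee_rot'];R=Ro.from_quat([q[1],q[2],q[3],q[0]]).as_matrix()
P=R@T[:3,:3];o=s['position']+R@T[:3,3]
np.savez('w4.npz',P=P,o=o)
def pj(X):
    x=P.T@(np.array(X)-o); return c['fx']*x[0]/x[2]+c['cx'],c['fy']*x[1]/x[2]+c['cy']
print(s['position'],q,pj([.603,-.205,.214]),pj([.601,-.255,.214]),pj([.602,-.23,.02]))
u,v=map(int,pj([.602,-.23,.14])); print(u,v)
im=snap('wrist','w4f.png'); x0=max(0,u-50);y0=min(max(0,v-60),360)
cv2.imwrite('pics/w4.png',cv2.resize(im[y0:y0+120,x0:x0+130],None,fx=5,fy=5,interpolation=cv2.INTER_CUBIC)); print(x0,y0)
E
```

```text
[0.4789  0.00968 0.31901] [-0.00067  0.0406   0.99918 -0.00017] (np.float64(88.76530900379763), np.float64(397.21648588925245)) (np.float64(32.44450033274268), np.float64(399.11078232402053)) (np.float64(160.4047232072142), np.float64(297.05412566113824))
110 347
60 287
```

View pics/w4.png

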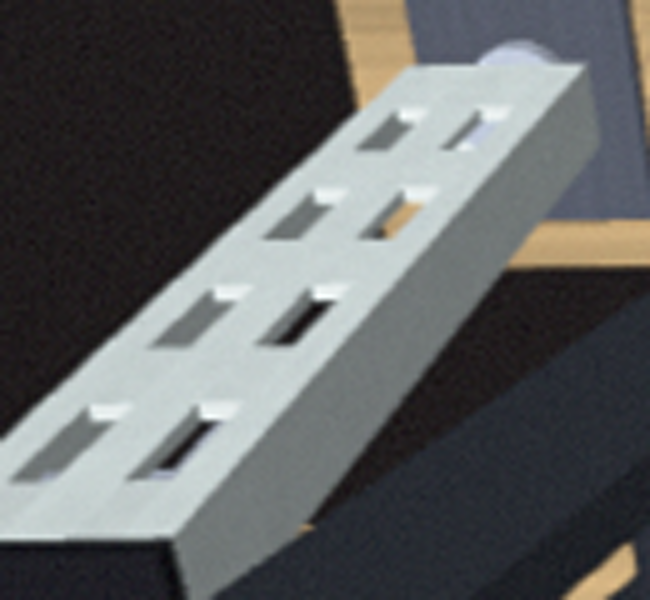

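The slots are clear now. The top row's lower edges are at crop row 405, with left slot corners (90,405)/(133,405) and right (200,405)/(240,405), and its upper edges are at row 481. I fit the post pose to all the slot corners.

```bash
cat > fit.py <<'E'
from h import *
from scipy.optimize import least_squares
np.set_printoptions(precision=4,suppress=True)
d=np.load('w4.npz');P,o=d['P'],d['o'];c=manip.camera_params('wrist')
D={170:[(200,240,405),(132,176,481),(90,133,405),(12,57,482)],130:[(308,348,285),(258,300,347),(212,252,285),(148,194,348)],
90:[(400,437,188),(360,399,239),(308,347,190),(262,303,238)],50:[(475,510,107),(442,480,150),(389,425,107),(355,394,150)]}
X=[];U=[]
for h,r in D.items():
    for (a,b,v),(y,z) in zip(r,[(11,0),(11,22),(-11,0),(-11,22)]):
        X+=[(0,(y-4.5)/1e3,(h+z)/1e3),(0,(y+4.5)/1e3,(h+z)/1e3)];U+=[(60+a/5,287+v/5),(60+b/5,287+v/5)]
X=np.array(X);U=np.array(U)
def f(p):
    W=X@Ro.from_euler('z',p[3]).as_matrix().T+p[:3]
    x=(W-o)@P; return np.r_[c['fx']*x[:,0]/x[:,2]+c['cx']-U[:,0],c['fy']*x[:,1]/x[:,2]+c['cy']-U[:,1]]
r=least_squares(f,[.603,-.23,0,-.07]); print(r.x,np.sqrt(np.mean(r.fun**2)))
print(np.sqrt(np.diag(np.linalg.inv(r.jac.T@r.jac)))*.4)
r2=least_squares(lambda q:f([.603,*q]),[-.23,0,-.07]);print(r2.x,np.sqrt(np.mean(r2.fun**2)))
E
python3 fit.py
```

```text
[ 0.6032 -0.2284  0.0019 -0.0791] 0.5635375073566071
[0.0004 0.0005 0.0006 0.0076]
[-0.2281  0.0022 -0.0788] 0.5642327039942956
```

The fit agrees with the triangulation: foot at (0.603,-0.228), yaw -0.079, slots about 2 mm high. I go in front of the post and down to entry height.

Call:
{"op": "move_arm", "data": {
  "deltas": [
    [[0,-0.05,0,0,1],[-0.01,-0.11,0,0,1],[-0.02,-0.17,0,0,1],[-0.023,-0.23,0,0,1],[-0.023,-0.284,0.03,0,1],[-0.023,-0.284,0.08,0,1],[-0.023,-0.284,0.13,0,1],[-0.023,-0.284,0.176,0,1],[-0.023,-0.284,0.176,0,1],[-0.023,-0.284,0.176,0,1],[-0.023,-0.284,0.176,0,1]]
  ]
}}

```text
clock: 7.7
position: [0.4812, -0.2184, 0.181]
ee_rot: [0.002, 0.04, 0.999, -0.001]
contact_force: [-0.3, -0.5, -4.3]
width: 0.025
gripper_force: 51.7
```

```bash
cat >> h.py <<'E'
F=np.array([.6032,-.2284,.0019]); xd=np.array([.9969,-.0789,0]); yd=np.array([.0789,.9969,0])
def rep():
    s=manip.get_state(); p=np.array(s['position']); q=s['ee_rot']
    b=p-F; f=np.array(s['contact_force'])
    print('t %.2f gap %.2f lat %.2f z-home %.2f yawerr %.4f  F %.1f %.1f %.1f'%(s['clock'],1e3*(-b@xd-.064),1e3*(b@yd),1e3*(p[2]-.0565-.1119),-2*np.arctan2(q[1],q[2])+.079,f@xd,f@yd,f[2]), 'M',np.round(s['moment'],2), 'tilt',np.round(Ro.from_quat([q[1],q[2],q[3],q[0]]).as_matrix()[:,2],4))
E
python3 -c "from h import *;rep()"
```

```text
t 7.70 gap 58.40 lat 0.35 z-home 12.63 yawerr -0.0010  F -0.3 -0.5 -4.3 M [ 0.01 -0.06 -0.05] tilt [ 0.0043 -0.0026 -1.    ]
```

Call:
{"op": "move_arm", "data": {
  "deltas": [
    [[-0.03,0,0.003,0,1],[-0.054,0,0.003,0,1],[-0.054,0,0.003,0,1],[-0.054,0,0.003,0,1],[-0.054,0,0.003,0,1]]
  ]
}}

```text
clock: 8.2
position: [0.5226, -0.2206, 0.1772]
ee_rot: [0.0, 0.04, 0.999, -0.0]
contact_force: [0.5, 0.4, -2.9]
width: 0.0252
gripper_force: 51.8
```

```bash
python3 -c "from h import *;rep()"
```

```text
t 8.20 gap 16.93 lat 1.40 z-home 8.82 yawerr -0.0004  F 0.5 0.4 -2.9 M [-0.1  -0.   -0.04] tilt [ 9.e-04 -7.e-04 -1.e+00]
```

Call:
{"op": "move_arm", "data": {
  "deltas": [
    [[-0.003,-0.001,0,0,1],[-0.005,-0.001,0,0,1],[-0.007,-0.001,0,0,1],[-0.009,-0.001,0,0,1],[-0.01,-0.001,0,0,1],[-0.01,-0.001,0,0,1]]
  ]
}}

```text
clock: 8.8
position: [0.5303, -0.2221, 0.176]
ee_rot: [-0.001, 0.04, 0.999, 0.0]
contact_force: [-1.5, -0.5, -3.2]
width: 0.0257
gripper_force: 51.9
```

```bash
python3 -c "from h import *;rep()"
```

```text
t 8.80 gap 9.15 lat 0.56 z-home 7.56 yawerr -0.0004  F -1.4 -0.6 -3.2 M [-0.04  0.19  0.05] tilt [-1.1e-03  2.0e-04 -1.0e+00]
```

Call:
{"op": "move_arm", "data": {
  "deltas": [
    [[0,0,-0.0025,0,1],[0,0,-0.0025,0,1],[-0.0015,0,-0.0025,0,1],[-0.003,0,-0.0025,0,1],[-0.003,0,-0.0025,0,1],[-0.003,0,-0.0025,0,1]]
  ]
}}

```text
clock: 9.4
position: [0.5332, -0.2222, 0.178]
ee_rot: [-0.0, 0.04, 0.999, 0.0]
contact_force: [0.1, -0.3, -4.5]
width: 0.0249
gripper_force: 51.8
```

```bash
python3 -c "from h import *;rep()"
```

```text
t 9.40 gap 6.29 lat 0.61 z-home 9.61 yawerr -0.0005  F 0.1 -0.3 -4.5 M [ 0.03 -0.01  0.  ] tilt [-0.e+00  1.e-04 -1.e+00]
```

No force at a 6 mm gap, so the tabs are probably inside. I advance gently towards the nose.

Call:
{"op": "move_arm", "data": {
  "deltas": [
    [[-0.002,0,0,0,1],[-0.004,0,0,0,1],[-0.004,0,0,0,1],[-0.004,0,0,0,1]]
  ]
}}

```text
clock: 9.8
position: [0.5364, -0.2225, 0.178]
ee_rot: [0.0, 0.04, 0.999, 0.0]
contact_force: [-0.7, 0.6, -2.7]
width: 0.0255
gripper_force: 51.8
```

```bash
python3 -c "from h import *;rep()"
```

```text
t 9.80 gap 3.08 lat 0.58 z-home 9.63 yawerr -0.0005  F -0.8 0.6 -2.7 M [ 0.07 -0.06 -0.01] tilt [ 0.e+00  1.e-04 -1.e+00]
```

Call:
{"op": "move_arm", "data": {
  "deltas": [
    [[-0.0015,0,0,0,1],[-0.003,0,0,0,1],[-0.003,0,0,0,1],[-0.003,0,0,0,1]]
  ]
}}

```text
clock: 10.2
position: [0.5374, -0.2225, 0.178]
ee_rot: [-0.001, 0.04, 0.999, 0.0]
contact_force: [-4.9, -0.0, -0.8]
width: 0.0254
gripper_force: 52.1
```

```bash
python3 -c "from h import *;rep()"
```

```text
t 10.20 gap 2.09 lat 0.66 z-home 9.58 yawerr -0.0004  F -4.9 -0.4 -0.8 M [0.   0.59 0.06] tilt [-2.8e-03  5.0e-04 -1.0e+00]
```

Call:
{"op": "move_arm", "data": {
  "deltas": [
    [[-0.0015,0,0,0,1],[-0.003,0,0,0,1],[-0.003,0,0,0,1],[-0.003,0,0,0,1]]
  ]
}}

```text
clock: 10.6
position: [0.5392, -0.2227, 0.178]
ee_rot: [-0.002, 0.04, 0.999, 0.0]
contact_force: [-6.3, -1.0, -0.6]
width: 0.0253
gripper_force: 52.2
```

```bash
python3 -c "from h import *;rep()"
```

```text
t 10.60 gap 0.21 lat 0.64 z-home 9.60 yawerr -0.0004  F -6.2 -1.5 -0.6 M [0.01 0.72 0.01] tilt [-3.8e-03  6.0e-04 -1.0e+00]
```

This behaves like the spring: 1.9 mm of travel for 1.3 N. I keep going.

Call:
{"op": "move_arm", "data": {
  "deltas": [
    [[-0.0015,0,0,0,1],[-0.003,0,0,0,1],[-0.003,0,0,0,1],[-0.003,0,0,0,1]]
  ]
}}

```text
clock: 11.0
position: [0.5411, -0.2228, 0.178]
ee_rot: [-0.002, 0.04, 0.999, 0.0]
contact_force: [-8.4, 0.5, -0.2]
width: 0.0253
gripper_force: 52.3
```

```bash
python3 -c "from h import *;rep()"
```

```text
t 11.00 gap -1.66 lat 0.66 z-home 9.58 yawerr -0.0003  F -8.4 -0.1 -0.2 M [-0.01  0.9   0.03] tilt [-4.9e-03  7.0e-04 -1.0e+00]
```

Call:
{"op": "move_arm", "data": {
  "deltas": [
    [[-0.0015,0,0,0,1],[-0.0025,0,0,0,1],[-0.0025,0,0,0,1],[-0.0025,0,0,0,1]]
  ]
}}

```text
clock: 11.4
position: [0.5412, -0.2229, 0.1781]
ee_rot: [-0.004, 0.04, 0.999, 0.0]
contact_force: [-12.2, 0.1, 2.9]
width: 0.0253
gripper_force: 52.7
```

```bash
python3 -c "from h import *;rep()"
```

```text
t 11.40 gap -1.76 lat 0.64 z-home 9.67 yawerr -0.0002  F -12.1 -0.9 2.9 M [0.01 1.32 0.09] tilt [-0.0087  0.001  -1.    ]
```

It is flat on the post: the force stepped up with no further travel. Now I push down.

Call:
{"op": "move_arm", "data": {
  "deltas": [
    [[0,0,0.002,0,1],[0,0,0.004,0,1],[0,0,0.006,0,1],[0,0,0.006,0,1],[0,0,0.006,0,1]]
  ]
}}

```text
clock: 11.9
position: [0.5412, -0.2225, 0.1727]
ee_rot: [-0.004, 0.04, 0.999, 0.001]
contact_force: [-11.0, -0.4, 1.2]
width: 0.0251
gripper_force: 52.4
```

```bash
python3 -c "from h import *;rep()"
```

```text
t 11.90 gap -1.75 lat 0.96 z-home 4.33 yawerr -0.0003  F -10.9 -1.2 1.2 M [0.07 1.32 0.07] tilt [-0.0089  0.0018 -1.    ]
```

Call:
{"op": "move_arm", "data": {
  "deltas": [
    [[0,0,0.001,0,1],[0,0,0.002,0,1],[0,0,0.003,0,1],[0,0,0.004,0,1],[0,0,0.004,0,1]]
  ]
}}

```text
clock: 12.4
position: [0.5413, -0.2226, 0.1701]
ee_rot: [-0.004, 0.04, 0.999, 0.001]
contact_force: [-11.3, 0.6, 3.0]
width: 0.0251
gripper_force: 52.7
```

```bash
python3 -c "from h import *;rep()"
```

```text
t 12.40 gap -1.84 lat 0.95 z-home 1.67 yawerr -0.0001  F -11.3 -0.3 3.0 M [0.12 1.38 0.11] tilt [-0.0084  0.0016 -1.    ]
```

Call:
{"op": "move_arm", "data": {
  "deltas": [
    [[0,0,0.001,0,1],[0,0,0.002,0,1],[0,0,0.0025,0,1],[0,0,0.0025,0,1]]
  ]
}}

```text
clock: 12.8
position: [0.5413, -0.2226, 0.1692]
ee_rot: [-0.004, 0.039, 0.999, 0.0]
contact_force: [-12.3, 1.8, 8.3]
width: 0.0252
gripper_force: 53.5
```

```bash
python3 -c "from h import *;rep()"
```

```text
t 12.80 gap -1.84 lat 0.93 z-home 0.75 yawerr 0.0002  F -12.4 0.9 8.3 M [0.22 1.51 0.18] tilt [-0.0078  0.0011 -1.    ]
```

Call:
{"op": "move_arm", "data": {
  "deltas": [
    [[0.0015,0,0.001,0,1],[0.002,0,0.002,0,1],[0.002,0,0.0025,0,1],[0.002,0,0.0025,0,1]]
  ]
}}

```text
clock: 13.2
position: [0.5412, -0.2226, 0.1689]
ee_rot: [-0.002, 0.039, 0.999, -0.0]
contact_force: [-12.3, 2.1, 14.4]
width: 0.0255
gripper_force: 54.2
```

```bash
python3 -c "from h import *;rep()"
```

```text
t 13.20 gap -1.78 lat 0.86 z-home 0.48 yawerr 0.0002  F -12.5 1.1 14.4 M [0.42 1.41 0.22] tilt [-0.0036  0.     -1.    ]
```

Call:
{"op": "move_arm", "data": {
  "deltas": [
    [[0.002,0,0,0,1],[0.004,0,0,0,1],[0.004,0,0,0,1],[0.004,0,0,0,1]]
  ]
}}

```text
clock: 13.6
position: [0.541, -0.2226, 0.1686]
ee_rot: [0.001, 0.04, 0.999, -0.0]
contact_force: [-6.2, 2.0, 8.3]
width: 0.0254
gripper_force: 53.2
```

```bash
python3 -c "from h import *;rep()"
```

```text
t 13.60 gap -1.50 lat 0.89 z-home 0.17 yawerr -0.0002  F -6.3 1.5 8.3 M [0.47 0.44 0.17] tilt [ 2.3e-03 -4.0e-04 -1.0e+00]
```

Call:
{"op": "move_arm", "data": {
  "deltas": [
    [[0.001,0,0.001,0,1],[0.002,0,0.002,0,1],[0.002,0,0.002,0,1],[0.002,0,0.002,0,1]]
  ]
}}

```text
clock: 14.0
position: [0.5407, -0.2226, 0.1681]
ee_rot: [0.003, 0.04, 0.999, -0.0]
contact_force: [-4.7, 3.4, 12.0]
width: 0.0253
gripper_force: 54.1
```

```bash
python3 -c "from h import *;rep()"
```

```text
t 14.00 gap -1.21 lat 0.82 z-home -0.26 yawerr -0.0002  F -5.0 3.0 12.0 M [0.56 0.13 0.24] tilt [ 0.0057 -0.0011 -1.    ]
```

Call:
{"op": "move_arm", "data": {
  "deltas": [
    [[0.001,0,0.001,0,1],[0.001,0,0.002,0,1],[0.001,0,0.0025,0,1],[0.001,0,0.0025,0,1]]
  ]
}}

```text
clock: 14.4
position: [0.54, -0.2226, 0.1673]
ee_rot: [0.003, 0.039, 0.999, -0.001]
contact_force: [-7.0, 3.6, 17.0]
width: 0.0256
gripper_force: 55.0
```

```bash
python3 -c "from h import *;rep()"
```

```text
t 14.40 gap -0.57 lat 0.80 z-home -1.14 yawerr 0.0000  F -7.3 3.0 17.0 M [0.68 0.23 0.27] tilt [ 0.0066 -0.0016 -1.    ]
```

Force is building up without a clear stop. I use the last picture for the rear view of the lock bar, before and now, side by side.

```bash
python3 - <<'E'
from h import *
a=cv2.imread('pics/scene.png'); b=snap('scene','s2.png')
r=lambda i:cv2.resize(i[345:405,215:275],None,fx=6.5,fy=9,interpolation=cv2.INTER_CUBIC)
cv2.imwrite('pics/cmp.png',np.hstack([r(a),r(b)]))
E
```

```text
(no output)
```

View pics/cmp.png

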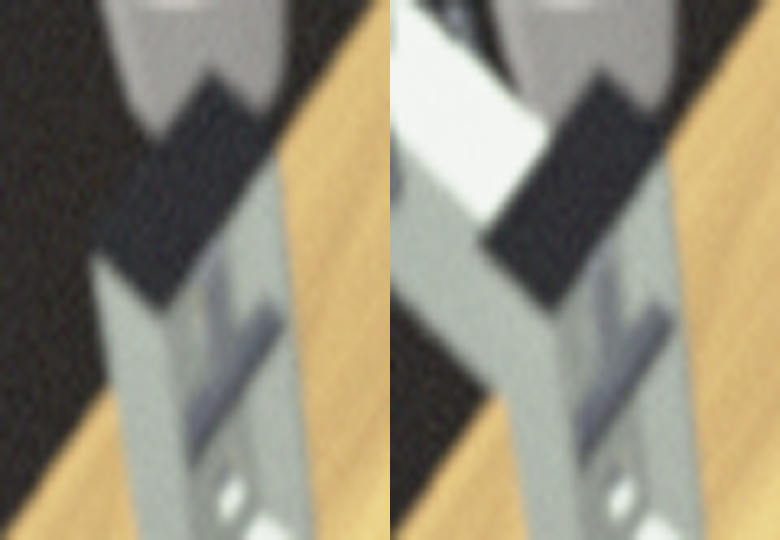

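The lock bar sits in the same place in both views (bar tip about (270,305) in each half), so the lock has sprung out. I confirm it numerically and unload the arm before letting go.

Call:
{"op": "move_arm", "data": {
  "deltas": [
    [[0.001,0,-0.002,0,1],[0.002,0,-0.004,0,1],[0.002,0,-0.005,0,1],[0.002,0,-0.005,0,1]]
  ]
}}

```text
clock: 14.85
position: [0.5398, -0.2227, 0.1676]
ee_rot: [0.003, 0.04, 0.999, -0.0]
contact_force: [4.9, 2.8, 2.5]
width: 0.0252
gripper_force: 52.7
```

```bash
python3 - <<'E'
from h import *
rep()
g=lambda f:cv2.cvtColor(cv2.imread(f),cv2.COLOR_BGR2GRAY).astype(np.float32)
a,b=g('pics/scene.png'),g('pics/s2.png')
for n,(x,y,w,h) in {'bar':(243,377,16,20),'ctl':(246,396,18,20)}.items():
    best=[]
    T=cv2.resize(a[y:y+h,x:x+w],None,fx=8,fy=8,interpolation=cv2.INTER_CUBIC)
    S=cv2.resize(b[y-4:y+h+4,x-4:x+w+4],None,fx=8,fy=8,interpolation=cv2.INTER_CUBIC)
    m=cv2.minMaxLoc(cv2.matchTemplate(S,T,cv2.TM_CCOEFF_NORMED)); print(n,m[1],(np.array(m[3])-32)/8)
q=np.array(proj('scene',F+.012*xd+[0,0,.18]));print('4.5mm =',np.array(proj('scene',F+.0165*xd+[0,0,.18]))-q)
E
```

```text
t 14.85 gap -0.30 lat 0.70 z-home -0.83 yawerr -0.0007  F 4.7 3.2 2.5 M [ 0.38 -1.05  0.18] tilt [ 6.9e-03 -7.0e-04 -1.0e+00]
bar 0.9950127601623535 [0. 0.]
ctl 0.9979414939880371 [0. 0.]
4.5mm = [1.75203214 1.29269175]
```

The lock bar is exactly at its rest position, so the lock is out. I let go and withdraw upward.

Call:
{"op": "move_arm", "data": {
  "deltas": [
    [[-0.0015,0,0,0,1],[-0.0015,0,0,0,1],[-0.0015,0,0,0,-0.3],[-0.0015,0,0,0,-0.3],[-0.0015,0,0,0,-0.3],[-0.0015,0,0,0,-0.3],[-0.0015,0,0,0,-0.3],[-0.0015,0,0,0,-0.3]]
  ]
}}

```text
clock: 15.65
position: [0.5377, -0.2227, 0.1663]
ee_rot: [-0.0, 0.04, 0.999, 0.0]
contact_force: [-0.3, 0.6, -0.1]
width: 0.0555
gripper_force: 0.0
```

Call:
{"op": "move_arm", "data": {
  "deltas": [
    [[0,0,-0.01,0,-0.3],[0,0,-0.03,0,-0.3],[0,0,-0.07,0,-0.3],[0,0,-0.12,0,-0.3],[0,0,-0.16,0,-0.3],[0,0,-0.16,0,-0.3],[0,0,-0.16,0,-0.3],[0,0,-0.16,0,-0.3]]
  ]
}}

```text
clock: 16.45
position: [0.5372, -0.2223, 0.2934]
ee_rot: [-0.001, 0.04, 0.999, 0.001]
contact_force: [0.2, -0.3, -0.7]
width: 0.0556
gripper_force: 0.0
```

```bash
python3 - <<'E'
from h import *
rep(); im=snap('side','end.png'); snap('scene','s3.png')
g=lambda f:cv2.cvtColor(cv2.imread(f),cv2.COLOR_BGR2GRAY).astype(np.float32)
a,b=g('pics/scene.png'),g('pics/s3.png')
T=cv2.resize(a[377:397,243:259],None,fx=8,fy=8,interpolation=cv2.INTER_CUBIC);S=cv2.resize(b[373:401,239:263],None,fx=8,fy=8,interpolation=cv2.INTER_CUBIC)
m=cv2.minMaxLoc(cv2.matchTemplate(S,T,cv2.TM_CCOEFF_NORMED)); print(m[1],(np.array(m[3])-32)/8)
# bracket silhouette overlap test: predicted home top-face corners vs brightness in side view
h=F+[0,0,.19]
for dx in(.003,-.003): print('front edge',dx,im[tuple(np.int32(proj('side',h-(.15+dx)*xd))[::-1])])
G=b-g('pics/s2.png'); print('scene change at bracket', [float(abs(G)[int(v),int(u)]) for u,v in [proj('scene',h-k*xd) for k in(.02,.05,.13)]])
E
```

```text
t 16.45 gap 2.25 lat 0.91 z-home 125.00 yawerr -0.0006  F 0.3 -0.3 -0.7 M [0.02 0.   0.03] tilt [-0.002   0.0012 -1.    ]
0.994175136089325 [0. 0.]
front edge 0.003 [117 120 114]
front edge -0.003 [217 220 213]
scene change at bracket [0.0, 0.0, 100.0]
```

```bash
python3 - <<'E'
from h import *
b=cv2.imread('pics/end.png');
hsv=cv2.cvtColor(b,cv2.COLOR_BGR2HSV); M=((hsv[:,:,2]>135)&(hsv[:,:,1]<40)).astype(np.uint8)
M=cv2.resize(M*255,None,fx=4,fy=4,interpolation=cv2.INTER_LINEAR)>127
prof=np.array([(0,0),(-.085,0),(-.15,.05),(-.15,.087),(-.147,.087),(-.147,.08),(0,.08)])
def mask(z,p,dx):
    out=np.zeros(M.shape,np.uint8); c,s=np.cos(p),np.sin(p)
    P=lambda x,y,h:np.array(proj('side',F+(x*c-h*s+dx)*xd+y*yd+[0,0,z+x*s+h*c]))*4+1.5
    A=[P(x,-.013,h) for x,h in prof];B=[P(x,.013,h) for x,h in prof]
    for q in [A,B]+[[A[i],A[(i+1)%7],B[(i+1)%7],B[i]] for i in range(7)]: cv2.fillPoly(out,[np.int32(np.round(q))],1)
    return out>0
h=mask(.11,0,0); x0=[int(v) for v in np.argwhere(h).min(0)-40]; x1=[int(v) for v in np.argwhere(h).max(0)+40]
L=np.zeros(M.shape,bool); L[x0[0]:x1[0],x0[1]:int(4*proj('side',F+[0,0,.15])[0])-12]=1
res=[]
for z in np.arange(.1,.128,.002):
  for p in np.arange(-.08,.081,.01):
    for dx in(-.003,0,.003):
      m=mask(z,p,dx); res.append(((m&M&L).sum()/((m|M)&L).sum(),z,p,dx))
for r in sorted(res)[-6:]: print(np.round(r,3))
E
```

```text
Traceback (most recent call last):
  File "h.py", line 11, in proj
    c=manip.camera_params(n); p=np.array(c['R'])@np.array(X)+np.array(c['t']); return [c['fx']*p[0]/p[2]+c['cx'],c['fy']*p[1]/p[2]+c['cy']]
ValueError: time passes only in moves, steps and waits
```

```bash
python3 - <<'E'
from h import *
C=manip.camera_params('side');Rc,tc=np.array(C['R']),np.array(C['t'])
def pr(X):
    p=Rc@np.array(X)+tc; return np.array([C['fx']*p[0]/p[2]+C['cx'],C['fy']*p[1]/p[2]+C['cy']])
b=cv2.imread('pics/end.png');
hsv=cv2.cvtColor(b,cv2.COLOR_BGR2HSV); M=((hsv[:,:,2]>135)&(hsv[:,:,1]<40)).astype(np.uint8)
M=cv2.resize(M*255,None,fx=4,fy=4,interpolation=cv2.INTER_LINEAR)>127
prof=np.array([(0,0),(-.085,0),(-.15,.05),(-.15,.087),(-.147,.087),(-.147,.08),(0,.08)])
def mask(z,p,dx):
    out=np.zeros(M.shape,np.uint8); c,s=np.cos(p),np.sin(p)
    P=lambda x,y,h:pr(F+(x*c-h*s+dx)*xd+y*yd+[0,0,z+x*s+h*c])*4+1.5
    A=[P(x,-.013,h) for x,h in prof];B=[P(x,.013,h) for x,h in prof]
    for q in [A,B]+[[A[i],A[(i+1)%7],B[(i+1)%7],B[i]] for i in range(7)]: cv2.fillPoly(out,[np.int32(np.round(q))],1)
    return out>0
h=mask(.11,0,0); x0=np.argwhere(h).min(0)-40; x1=np.argwhere(h).max(0)+40
L=np.zeros(M.shape,bool); L[x0[0]:x1[0],x0[1]:int(4*pr(F+[0,0,.15])[0])-12]=1
res=[]
for z in np.arange(.1,.128,.002):
  for p in np.arange(-.08,.081,.01):
    for dx in(-.003,0,.003):
      m=mask(z,p,dx); res.append(((m&M&L).sum()/((m|M)&L).sum(),z,p,dx))
for r in sorted(res)[-6:]: print(np.round(r,3))
E
```

```text
[ 0.82   0.106 -0.01  -0.003]
[0.82 0.11 0.04 0.  ]
[ 0.82   0.108  0.01  -0.003]
[ 0.821  0.106 -0.    -0.003]
[ 0.821  0.108 -0.    -0.003]
[0.822 0.108 0.03  0.   ]
```

```bash
python3 -c "from rig import manip;print(manip.sign_off())"
```

```text
the job is handed in; nothing more can be done
None
```

The bracket is back in the bare upright's top slots, the lock bar is at its rest position in the rear view, and the gripper has let go; I handed the job in at about 16.5 s, with level checked only roughly (0 to 0.04 rad) and no verdict shown.

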